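Clip the recipe phone into its spring cradle by its edges

ROBOT

A 6-joint arm with a two-finger parallel gripper is mounted at the origin on the work surface. World frame = base frame: x ahead of the robot, y to its left, z up, the work surface at z = 0. Lengths are in m, angles in degrees, forces in N, time in s.
With the tool pointing down it reaches from about 0.325 to 0.775 m from the base axis. Payload 5.5 kg.
Tool frame: the origin (TCP) lies at the centre of the arm's flange, where the gripper is bolted on; the fingertips stand 182 mm ahead of it and the grasp point (between the pads) lies 163 mm ahead of it; z points along the fingers, y is the line along which they close (so a half turn about z gives the same grasp; the last joint's range is limited). The gripper opens to 88 mm and grips with 3 to 60 N. Pads are 20 mm wide; open, the fingers measure 115 mm over their backs; the gripper's body (75 mm by 178 mm) begins 61 mm behind the grasp point.
Start: joints at [-74.41, 5.22, 70.514, -0, 104.267, -3.249], TCP at [0.194, -0.568, 0.405] pointing down, gripper open.
Joint ranges: [-164.24, 164.24], [-49.07, 125.15], [9.68, 141.18], [-86.29, 266.29], [3.28, 154.24], [-151.56, 151.56]. Speed limits (degrees/s): [147.25, 147.25, 172.46, 180, 180, 180].

INTERFACE

Orientations are given as [roll, pitch, yaw] about the fixed x, y, z axes, in that order (R = Rz(yaw) Ry(pitch) Rx(roll)).
In Python, from station import r gives the robot as it stands. The module is installed in compiled form; this text tells all that it offers. Calls block until the motion is done:
- r.reach(position, orientation): joint-space move of the TCP to a pose.
- r.servo_line(position, rotation=None, speed=0.15): straight line of the TCP; rotation=None keeps the orientation; speed is the mean speed in m/s.
- r.move_joints(angles): joint-space move.
- r.let_go() and r.grab(squeeze=None): open the fingers fully, or close them until they stop; squeeze is the grip in N (None keeps the last).
- r.wait(seconds).
- r.inverse_kinematics(position, orientation): joint angles nearest the present ones, or None.
- r.sense(): the state.
- r.snapshot(name): name is "scene" or "side" or "wrist"; returns a dict with "frame" (480x640x3 uint8, red, green, blue), "fx", "fy", "cx", "cy" (pixels), "R" (3x3) and "t" (3): a world point X has camera coordinates R X + t. Camera axes: x right, y down, z forward; pixel columns grow to the right and rows downward; lengths in m; the calibration is good to about 2 mm. The wrist camera is an equidistant fisheye: a pixel r from the principal point sees the ray r / f radians off the axis. A picture is of the moment at which its call begins. There is no depth.
A pose or a line that the arm cannot do raises r.IKError and nothing moves.
- r.hand_in(): hands the job in; it is judged then, once.
The state is a dict: "clock": time; "joints": joint angles; "joint_vel": joint speeds; "joint_torque": joint torques, N m; "tcp_pos": TCP position; "orientation": TCP orientation; "contact_force": force on the tool from outside, world axes, zero at the start; "torque": the same for the moment, N m; "opening": finger opening in m; "gripper_force": force on a finger pad.
Only numpy, scipy, OpenCV 4.12 (cv2) and the standard library are available. Lean on these libraries where they do the work, as an engineer would, in place of code of your own. Each camera call takes 0.05 s, during which the arm holds its last target. There are 200 camera calls.

TASK

Put the phone, screen up, into the spring cradle on the counter so that it lies flat on the deck, clamped between the red sprung jaw and the black fixed lip, with its ends caught under both overhangs. Handle it by its edges: the freshly wiped screen must not be touched by the robot. Leave the honey and salt jars, the bottles and the spatula where they are.

Things in the scene. Friction and masses are not known exactly. Their poses are not given: they have to be found in the camera images.
- phone: blue phone lying flat on the counter, screen up: 136 mm long (own x), 66 mm wide (own y), 9 mm thick, about 0.2 kg. Origin at the centre of its underside, z up out of the screen. Either end may go to the jaw. Its long side edges are free to be gripped.
- screen: the phone's screen, 120 x 56 mm, centred on its top face and 0.5 mm proud of it; a rim 5 mm wide along the sides and 8 mm at the ends is not screen. Origin at the centre of the glass. The robot must not touch it.
- cradle: phone cradle fixed to the counter: aluminium foot 130 x 90 x 8 mm, above it a grey deck 40 mm wide (own y), 188 mm long, its top 34 mm above the counter. Origin on the counter below the seat; own +x points from the red jaw to the black lip. The deck is narrower than the phone, so fingers at the phone's long sides pass beside it.
- seat (a point): point on the deck's top surface, on its centre line, where the centre of the phone's underside must come to rest; axes as the cradle's.
- lip_face (a point): point at deck height, on the centre line, on the inner face of the black fixed lip, 68 mm along +x from the seat. The lip's overhang reaches 3 mm inward, 50 mm wide, underside 12.5 and top 16.5 mm above the deck. Small ears beside it (52 to 70 mm along x from the seat, inner faces 36 mm either side of the centre line, 8 mm above the deck) leave the phone 3 mm each side.
- jaw_face (a point): point at deck height, on the centre line, on the inner face of the red sprung jaw (60 mm wide). With the cradle empty it is at x = -58 mm from the seat, 126 mm from the lip, so the phone fits only with the jaw pushed back. The jaw carries an overhang that reaches 5 mm inward from this face, its underside 12.5 mm and its top 16.5 mm above the deck.
- jaw (a joint): travel of the sprung jaw in m: 0 with the cradle empty, growing as it is pushed away from the lip (along the cradle's -x), 0.024 at its stop. The spring pushes back with about 2 N at 0 and 9 N at the stop. With the phone clamped it reads about 0.010.
- honey_jar: amber honey jar with yellow lid, 70 mm across, 95 mm tall, stands loose near the middle of the counter; origin at the centre of its underside
- salt_jar: small clear jar with steel lid, 40 mm across, 75 mm tall, loose; origin at the centre of its underside
- water_bottle: clear bottle with blue cap, 64 mm across, 210 mm tall, loose; origin under its centre
- spray_bottle: white spray bottle with red trigger, 72 mm across, 193 mm tall, loose; origin under its centre
- spreader: black-handled spatula lying on the counter, loose, about 250 mm long; its own x axis runs along it
There are look-alikes about, which are no part of the job. Leave any brown or purple look-alike of the phone alone.

How it is judged:
By the outcome, as a careful person would: the job done as asked, in the order asked, and still so for the second after the job is handed in, with the robot touching nothing.
It also fails if it takes over 45 s, if anything falls off the work surface, if the arm or the gripper's body presses on something with over 40 N, if the wrist force passes 120 N, or if a joint passes its speed limit or range.

## Working session

There is one attempt and no reset: what is moved stays moved. The work goes in short steps, each a Python script; the robot and the scene stay as the last script left them, time stands still between calls to the robot, and variables do not carry over. Pictures are saved under pics/ and viewed, at most 10 in all, crops included, and the job is handed in when it is done.

```bash
mkdir -p pics; cat > h.py <<'E'
import numpy as np, cv2
from station import r
def snap(n,f):
    s=r.snapshot(n); cv2.imwrite(f'pics/{f}.png',s['frame'][:,:,::-1]); np.savez(f'pics/{f}.npz',**s); return s
def ray(s,u,v):
    R=np.array(s['R']);t=np.array(s['t'])
    d=R.T@np.array([(u-s['cx'])/s['fx'],(v-s['cy'])/s['fy'],1]); return -R.T@t,d
def at(s,u,v,z):
    c,d=ray(s,u,v); return c+d*(z-c[2])/d[2]
def proj(s,X):
    p=np.array(s['R'])@np.array(X)+np.array(s['t']); return s['fx']*p[0]/p[2]+s['cx'],s['fy']*p[1]/p[2]+s['cy']
E
python3 - <<'E'
from h import *
for n in ('scene','side'):
    s=snap(n,n+'0'); print(n,s['fx'],-np.array(s['R']).T@np.array(s['t']))
print(r.sense()['clock'],r.sense()['opening'])
E
```

```text
scene 556.8632665247953 [1.01070573 0.8133597  1.06582108]
side 525.4331927226868 [0.14647426 1.08583159 0.83481356]
0.1 0.08806155560514302
```

View pics/scene0.png

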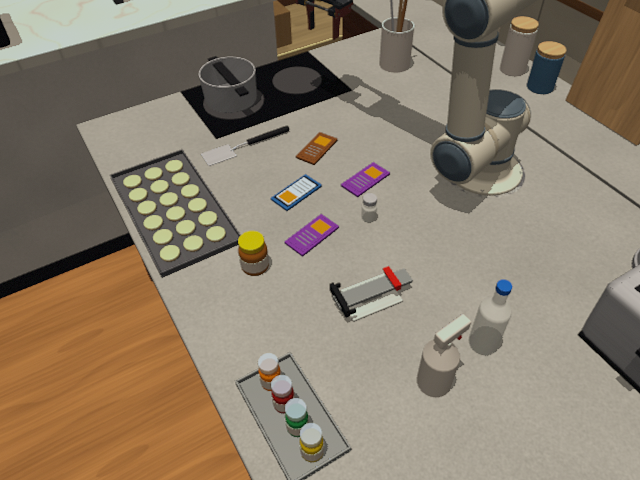

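View pics/side0.png

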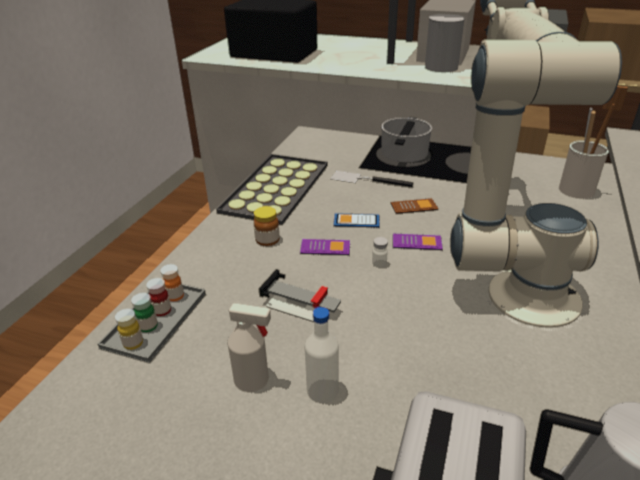

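Scene picture: the candidates for the phone are blue (297,192), brown (317,148), purple (366,179) and purple (312,234). I choose the blue one. The cradle is at about (370,290), with the red jaw at (392,278) and the black lip at (341,297). The side picture agrees: phone (357,220), cradle (300,292). Next is a close crop of the phone and cradle.

```bash
python3 - <<'E'
import cv2,numpy as np
a=cv2.imread('pics/scene0.png')
A=cv2.resize(a[165:220,260:335],None,fx=5,fy=5,interpolation=cv2.INTER_CUBIC)
B=cv2.resize(a[255:325,320:420],None,fx=8,fy=8,interpolation=cv2.INTER_CUBIC)[:,:]
B=cv2.resize(a[260:325,320:420],(600,390),interpolation=cv2.INTER_CUBIC)
c=np.zeros((600,800,3),np.uint8); c[:200,:300]=cv2.resize(a[170:215,262:330][:, :],(300,200));c[205:595,:600]=B
cv2.imwrite('pics/crop0.png',c)
E
```

```text
(no output)
```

View pics/crop0.png

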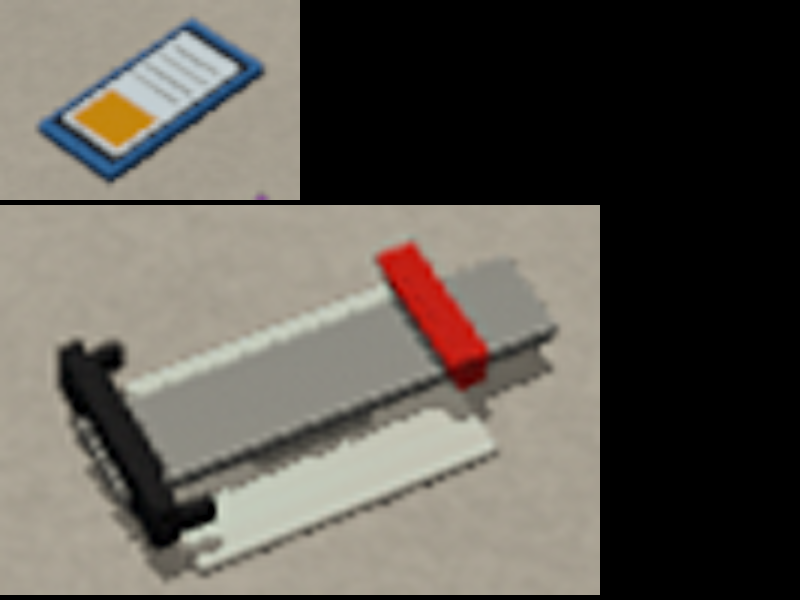

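The crop confirms the phone: blue frame with a white and orange screen facing up. In the cradle, the red jaw is at the right/upper end of the deck and the black lip with its ears is at the lower left. Now coarse poses, then the wrist camera.

```bash
python3 - <<'E'
from h import *
s=np.load('pics/scene0.npz')
P=np.array([at(s,u,v,.009) for u,v in [(305.1,174.5),(321.4,185.3),(286.9,210.5),(271.1,198.6)]])
print(P.round(4), P.mean(0), [np.linalg.norm(P[i]-P[i-1]).round(4) for i in range(4)])
d=(P[0]+P[1]-P[2]-P[3]);print(np.degrees(np.arctan2(d[1],d[0])))
J=np.array([at(s,u,v,.0505) for u,v in [(383,268.8),(388.7,266.2),(401.2,284.2),(395,287.2)]])
D=np.array([at(s,u,v,.034) for u,v in [(405.8,268.8),(412.5,280.5)]])
print(J.round(4),D.round(4)); e=J[1]-J[2]+J[0]-J[3]; print(np.degrees(np.arctan2(e[1],e[0])), J.mean(0))
for n,x in dict(honey=(255,270),salt=(370,218),wb=(488,345),sb=(437,388)).items(): print(n,at(s,*x,0).round(3))
E
```

```text
[[ 0.4535 -0.2428  0.009 ]
 [ 0.4373 -0.1795  0.009 ]
 [ 0.5665 -0.1431  0.009 ]
 [ 0.5814 -0.206   0.009 ]] [ 0.50966038 -0.19284955  0.009     ] [np.float64(0.133), np.float64(0.0653), np.float64(0.1342), np.float64(0.0647)]
-164.1004493886112
[[0.4844 0.1805 0.0505]
 [0.4686 0.1811 0.0505]
 [0.475  0.2389 0.0505]
 [0.492  0.2384 0.0505]] [[0.43   0.1985 0.034 ]
 [0.4376 0.2346 0.034 ]]
-96.92897056290181 [0.47998154 0.20973209 0.0505    ]
honey [ 0.727 -0.012  0.   ]
salt [ 0.388 -0.01   0.   ]
wb [0.386 0.443 0.   ]
sb [0.545 0.465 0.   ]
```

```bash
cat >> h.py <<'E'
def rayf(s,u,v):
    x,y=u-s['cx'],v-s['cy']; q=np.hypot(x,y); th=q/s['fx']
    R=np.array(s['R']);t=np.array(s['t'])
    d=R.T@np.array([np.sin(th)*x/q,np.sin(th)*y/q,np.cos(th)]); return -R.T@t,d
def atf(s,u,v,z):
    c,d=rayf(s,u,v); return c+d*(z-c[2])/d[2]
def projf(s,X):
    p=np.array(s['R'])@np.array(X)+np.array(s['t']); n=np.hypot(p[0],p[1]); th=np.arctan2(n,p[2])
    return np.array([s['fx']*th*p[0]/n+s['cx'],s['fx']*th*p[1]/n+s['cy']])
E
python3 - <<'E'
from h import *
print(r.sense()['orientation'])
for y in (15.9,-164.1): print(y,r.inverse_kinematics([.51,-.193,.4],[180,0,y]))
for y in (-6.9,173.1): print(y,r.inverse_kinematics([.535,.203,.4],[180,0,y]))
r.reach([.51,-.193,.4],[180,0,15.9]); r.wait(.3)
s=snap('wrist','w1'); print(s['fx'],-np.array(s['R']).T@s['t'],r.sense()['clock'])
r.reach([.535,.203,.4],[180,0,-6.9]); r.wait(.3)
s=snap('wrist','w2'); print(-np.array(s['R']).T@s['t'],r.sense()['clock'])
E
```

```text
[-1.79899648e+02 -8.36298300e-03  1.88397635e+01]
15.9 [-2.43030014e+01 -3.28054502e+00  7.95781559e+01 -2.54444375e-14
  1.03702389e+02  4.97969986e+01]
-164.1 [ -24.3030014    -3.28054502   79.57815589    0.          103.70238914
 -130.2030014 ]
-6.9 [ 1.73723121e+01  8.62887567e-01  7.54922973e+01 -2.54444375e-14
  1.03644815e+02  1.14272312e+02]
173.1 [ 17.3723121    0.86288757  75.4922973    0.         103.64481513
 -65.7276879 ]
371.64829954431775 [ 0.58881565 -0.17210108  0.38080094] 2.2333
[0.61668024 0.19159829 0.38088081] 4.0583
```

View pics/w1.png

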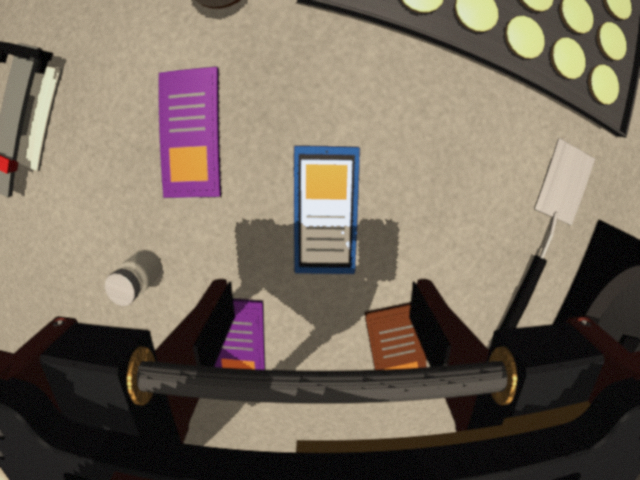

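View pics/w2.png

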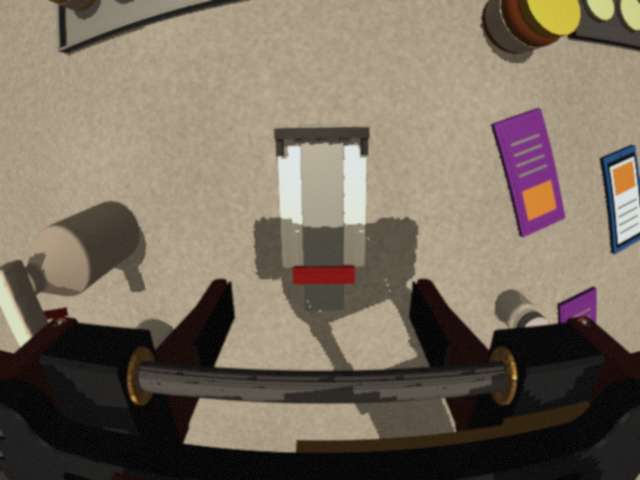

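w1 shows the phone with corners at (294,147), (359,147), (355,272) and (294,272), aligned with the gripper. The nearest purple phone is clear, at (190,130). w2 shows the cradle: lip at (322,134), red jaw at (323,275), deck between them, also aligned.

```bash
python3 - <<'E'
from h import *
def load(f): return dict(np.load(f'pics/{f}.npz'))
def rect(s,m,z):
    n,l,st,_=cv2.connectedComponentsWithStats(m.astype(np.uint8)); k=1+st[1:,4].argmax()
    v,u=np.where(l==k); print('px',u.min(),u.max(),v.min(),v.max())
    W=np.array([atf(s,a,b,z)[:2] for a,b in zip(u,v)]); (c,wh,a)=cv2.minAreaRect((W*1000).astype(np.float32)); print(np.round(c,1),np.round(wh,1),round(a,2)); return cv2.boxPoints((c,wh,a)).round(1)
s=load('w1'); f=s['frame'].astype(int); R,G,B=f[...,0],f[...,1],f[...,2]
m=(B>R+35)&(B>G+12); m[:130]=0;m[290:]=0
print(rect(s,m,.009))
s=load('w2'); f=s['frame'].astype(int); R,G,B=f[...,0],f[...,1],f[...,2]
m=(R>G+60)&(R>B+60)&(R>90); m[:255]=0;m[300:]=0;m[:,:270]=0;m[:,380:]=0
print(rect(s,m,.0505))
for u in(290,322,354): print(u,f[255:292,u].tolist()[8:36:1] if u==322 else '')
for u in (322,): print([tuple(x) for x in f[118:160,u]])
for v in (170,200): print(v,[int(x) for x in f[v,270:380].mean(1)])
v=133;print([int(x) for x in f[v,265:380].mean(1)])
E
```

```text
px 294 358 146 272
[ 506.9 -199.3] [134.1  64.7] 15.04
[[ 433.7 -185.5]
 [ 450.5 -248. ]
 [ 580.  -213.2]
 [ 563.2 -150.7]]
px 293 354 267 283
[478.2 206.5] [59.3 16.8] 83.11
[[466.2 178.1]
 [483.  176.1]
 [490.1 235. ]
 [473.4 237. ]]
290 
322 [[77, 73, 64], [72, 68, 59], [70, 57, 50], [71, 39, 35], [91, 22, 20], [116, 21, 18], [130, 25, 22], [129, 22, 20], [125, 23, 20], [124, 22, 20], [124, 22, 22], [129, 23, 22], [130, 22, 19], [130, 23, 22], [130, 23, 20], [130, 25, 24], [130, 23, 23], [129, 23, 20], [128, 23, 22], [125, 26, 22], [115, 38, 36], [94, 59, 51], [81, 69, 59], [75, 71, 62], [75, 72, 63], [73, 69, 62], [74, 69, 62], [74, 70, 62]]
354 
[(np.int64(180), np.int64(167), np.int64(144)), (np.int64(181), np.int64(166), np.int64(141)), (np.int64(180), np.int64(165), np.int64(142)), (np.int64(177), np.int64(164), np.int64(142)), (np.int64(174), np.int64(161), np.int64(139)), (np.int64(174), np.int64(161), np.int64(139)), (np.int64(166), np.int64(152), np.int64(132)), (np.int64(162), np.int64(153), np.int64(132)), (np.int64(151), np.int64(142), np.int64(124)), (np.int64(115), n
[... 2379 characters left out ...]
57, 161, 158, 158, 156, 157, 162, 178, 207, 222, 222, 224, 223, 225, 223, 222, 224, 224, 225, 223, 224, 224, 223, 223, 223, 224, 224, 223, 218, 204, 181, 165, 160, 160, 161, 159, 160, 157, 159, 157, 160, 164, 161, 162]
[164, 168, 165, 164, 161, 159, 161, 151, 133, 100, 71, 65, 59, 62, 62, 61, 61, 63, 61, 62, 62, 62, 59, 65, 61, 61, 61, 64, 62, 62, 62, 62, 61, 63, 63, 63, 63, 64, 62, 63, 60, 63, 59, 61, 61, 62, 63, 61, 57, 62, 66, 62, 60, 65, 63, 64, 64, 62, 63, 63, 62, 63, 60, 63, 62, 62, 64, 62, 59, 62, 63, 60, 60, 58, 59, 62, 60, 59, 57, 62, 58, 59, 56, 60, 60, 60, 54, 60, 57, 56, 57, 59, 56, 58, 57, 55, 54, 57, 54, 54, 56, 56, 59, 68, 106, 146, 157, 158, 154, 149, 151, 147, 145, 146, 149]
```

```bash
python3 - <<'E'
from h import *
def load(f): return dict(np.load(f'pics/{f}.npz'))
yaw=np.radians(-6.89); X=np.array([np.cos(yaw),np.sin(yaw)]); Y=np.array([-X[1],X[0]])
s=load('w2'); S=np.array([.5392,.1991])
loc=lambda p:(np.array([(p[:2]-S)@X,(p[:2]-S)@Y])*1000).round(1)
print('lip inner top',loc(atf(s,322,142.6,.0505)),'outer',loc(atf(s,322,127,.0505)),'cx',s['cx'],s['cy'])
print('lip sides',loc(atf(s,273.8,133,.0505)),loc(atf(s,369,133,.0505)))
print('deck edges v170',loc(atf(s,300.2,170,.034)),loc(atf(s,343,170,.034)),'v200',loc(atf(s,301,200,.034)),loc(atf(s,343.5,200,.034)))
print('foot v170',loc(atf(s,278,170,.008)),loc(atf(s,365.5,170,.008)))
for n in('scene0','side0'):
    s=load(n); f=s['frame'].astype(int); R,G,B=f[...,0],f[...,1],f[...,2]
    u0,v0=proj(s,[.508,-.196,.009]); V,U=np.mgrid[:480,:640]; box=(abs(U-u0)<40)&(abs(V-v0)<30)
    m=((B>R+25)&(B>G+8)&box).astype(np.uint8)
    v,u=np.where(m); W=np.array([at(s,a,b,.009)[:2]*1000 for a,b in zip(u,v)],np.float32)
    print(n,cv2.minAreaRect(W))
    u0,v0=proj(s,[.478,.208,.0505]); box=(abs(U-u0)<25)&(abs(V-v0)<25)
    m=((R>G+60)&(R>B+60)&box); v,u=np.where(m); W=np.array([at(s,a,b,.0505)[:2]*1000 for a,b in zip(u,v)],np.float32)
    print(cv2.minAreaRect(W))
E
```

```text
lip inner top [63.8  1.5] outer [77.6  1.5] cx 321.5517846049322 238.91177709317915
lip sides [72.8 44. ] [ 72.8 -39.9]
deck edges v170 [37.4 21.9] [ 37.4 -18.2] v200 [ 8.6 21.5] [  8.6 -19. ]
foot v170 [34.6 45.8] [ 34.6 -42.4]
scene0 ((498.5111999511719, -156.35385131835938), (137.64120483398438, 151.30471801757812), 15.416543960571289)
((480.5680236816406, 212.8258819580078), (70.8093032836914, 18.479076385498047), 83.81746673583984)
side0 ((504.8050842285156, -194.37229919433594), (131.89581298828125, 70.17398071289062), 15.175277709960938)
((475.1513671875, 214.52316284179688), (73.51881408691406, 22.14790916442871), 83.89545440673828)
```

```bash
python3 - <<'E'
from h import *
o=[180,0,15.2]
r.reach([.507,-.197,.30],o)
r.servo_line([.507,-.197,.1845],speed=.1); s=r.sense(); print(s['tcp_pos'],s['contact_force'])
r.grab(35); s=r.sense(); print(s['opening'],s['gripper_force'],s['contact_force'])
r.servo_line([.507,-.197,.36],speed=.12)
s=r.sense(); print(s['opening'],s['gripper_force'],s['contact_force'],s['clock'],s['tcp_pos'],s['orientation'])
snap('wrist','w3')
E
```

```text
[ 0.50730527 -0.19714409  0.18544057] [ 0.43369223 -0.32449897  0.55135804]
0.06527283161766492 35.000125765800476 [ 0.88679666 -0.41180369  1.13894511]
0.06552418137249147 34.999237060546875 [ 0.07911778 -0.36481022 -1.61643328] 8.9917 [ 0.50695671 -0.19698327  0.35892222] [-1.79934226e+02  7.80448612e-02  1.51983570e+01]
```

View pics/w3.png

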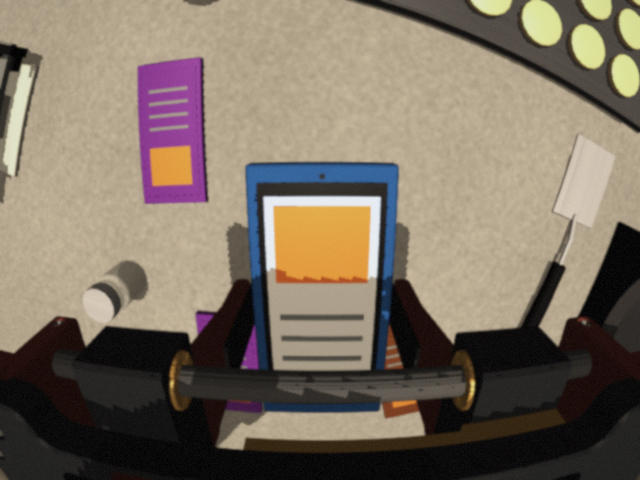

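w3: the phone is held level. Front corners are at about (246,165) and (398,165), rear end at about row 410, and the pads are on the side edges.

```bash
python3 - <<'E'
from h import *
s=dict(np.load('pics/w3.npz')); f=s['frame'].astype(int);R,G,B=f[...,0],f[...,1],f[...,2]
m=(B>R+30)&(B>G+10)
for v in (180,200,230,260): 
    u=np.where(m[v,200:450])[0]+200; print(v,u.min(),u.max())
    for q in (u.min()-.5,u.max()+.5):
        p=atf(s,q,v,.1824); d=p[:2]-[.50696,-.19698]; a=np.radians(15.2); print((1000*np.array([d@[np.cos(a),np.sin(a)],d@[-np.sin(a),np.cos(a)]])).round(1))
for u0 in (270,320,375):
    v=np.where(m[100:200,u0])[0]+100; v2=np.where(m[395:425,u0])[0]+395
    for q in ([v.min()-.5]+([v2.max()+.5] if len(v2) else [])):
        p=atf(s,u0,q,.1824); d=p[:2]-[.50696,-.19698]; a=np.radians(15.2); print(u0,q,(1000*np.array([d@[np.cos(a),np.sin(a)],d@[-np.sin(a),np.cos(a)]])).round(1))
print(f[155:172,320].tolist())
E
```

```text
180 246 397
[59.2 32.2]
[ 59.3 -33.4]
200 247 396
[50.4 32.1]
[ 50.5 -33.4]
230 248 395
[36.8 32.4]
[ 36.8 -33.7]
260 250 393
[22.5 32.3]
[ 22.6 -33.6]
270 163.5 [66.2 21.2]
270 410.5 [-70.   28.6]
320 162.5 [66.4 -0. ]
320 411.5 [-69.9   0.1]
375 163.5 [ 66.3 -23.4]
375 409.5 [-69.1 -31.2]
[[189, 174, 150], [191, 177, 151], [188, 174, 150], [188, 173, 148], [187, 172, 148], [177, 164, 140], [144, 132, 117], [86, 85, 86], [45, 60, 85], [39, 71, 111], [47, 87, 133], [49, 92, 144], [53, 99, 154], [52, 98, 156], [52, 100, 155], [52, 99, 156], [55, 101, 156]]
```

```bash
cat >> h.py <<'E'
from scipy.spatial.transform import Rotation as Ro
YAW=-6.1; SEAT=np.array([.5387,.2012]); DX=-.0018; H=.18544; ZD=.034
def pose(cx,cz,p):   # phone underside centre in cradle frame (m), tilt p deg (jaw end down if >0)
    M=Ro.from_euler('xyz',[180,-p,YAW],degrees=True).as_matrix()
    C=Ro.from_euler('z',YAW,degrees=True).as_matrix()@[cx,0,0]+[*SEAT,ZD+cz]
    return list(C-M@[DX,0,H]),[180,-p,YAW]
def corner(ex,ez,p):
    t=np.radians(p); return pose(ex+.068*np.cos(t),ez+.068*np.sin(t),p)
E
python3 - <<'E'
from h import *
p,o=corner(-.045,.12,10); r.reach(p,o)
p,o=corner(-.045,.022,10); r.servo_line(p,o,.15); r.wait(.2)
s=r.sense(); print(s['tcp_pos'],p,s['orientation'],s['contact_force'],s['opening'],s['clock'])
snap('wrist','w4')
E
```

```text
[0.53062931 0.20221065 0.25232724] [np.float64(0.5302861739207901), np.float64(0.20209917861423987), np.float64(0.25074339251973565)] [-179.93745992  -10.13334453   -6.10989769] [ 1.12217543 -0.13615659 -1.94621377] 0.06589606583011322 11.525
```

View pics/w4.png

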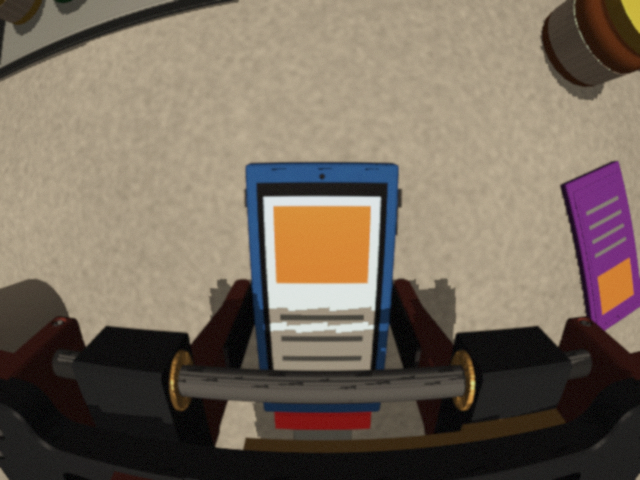

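w4: the phone is tilted over the cradle. The lip's ends peek out at (245,197) and (400,197), and the red jaw is just behind the phone's low end at (275–371, 411–428). Now the lateral check.

```bash
python3 - <<'E'
from h import *
s=dict(np.load('pics/w4.npz')); f=s['frame'].astype(int);R,G,B=f[...,0],f[...,1],f[...,2]
for v in (194,200): print(v,f[v,236:252].mean(1).astype(int).tolist(),f[v,392:408].mean(1).astype(int).tolist())
X=np.array([np.cos(np.radians(YAW)),np.sin(np.radians(YAW))]);Y=np.array([-X[1],X[0]])
loc=lambda p:(np.array([(p[:2]-SEAT)@X,(p[:2]-SEAT)@Y])*1000).round(1)
m=(R>G+50)&(R>B+50); m[:395]=0;m[445:]=0;m[:,:262]=0;m[:,385:]=0
v,u=np.where(m); print(u.min(),u.max(),v.min(),v.max())
for vv in (418,422,426):
    k=u[v==vv]; print(vv,k.min(),k.max(),loc(atf(s,k.min()-.5,vv,.0505)),loc(atf(s,k.max()+.5,vv,.0505)))
for q in ((244.5,197),(401.5,197)): print('lip',loc(atf(s,*q,.045)))
tp=r.sense()['tcp_pos']; print('tcp lateral',loc(np.array(tp)))
# phone edges in hand
M=Ro.from_euler('xyz',r.sense()['orientation'],degrees=True).as_matrix()
mb=(B>R+30)&(B>G+10)
for vv in (200,230,260):
    k=np.where(mb[vv,200:450])[0]+200; print(vv,k.min(),k.max())
E
```

```text
194 [162, 168, 167, 169, 167, 166, 162, 147, 113, 75, 62, 69, 84, 86, 91, 88] [93, 94, 89, 84, 73, 58, 48, 50, 56, 92, 123, 143, 151, 153, 151, 152]
200 [158, 159, 157, 158, 159, 161, 156, 140, 110, 76, 70, 72, 82, 85, 88, 86] [89, 88, 87, 80, 76, 59, 52, 47, 59, 93, 125, 142, 147, 146, 145, 147]
275 370 412 429
418 275 370 [-61.5  28.9] [-61.4 -31.2]
422 275 370 [-64.7  29.1] [-64.6 -31.4]
426 275 369 [-67.9  29.2] [-67.8 -30.9]
lip [74.1 42.2]
lip [ 74.2 -44.6]
tcp lateral [-8.2  0.1]
200 247 397
230 249 395
260 251 392
```

```bash
sed -i 's/SEAT=np.array(\[.5387,.2012\])/SEAT=np.array([.5387,.2008])/' h.py; python3 - <<'E'
from h import *
def F(): r.wait(.1); return np.array(r.sense()['contact_force'])
def act(): # corner height actually achieved (relative to deck estimate)
    s=r.sense(); M=Ro.from_euler('xyz',s['orientation'],degrees=True).as_matrix()
    c=np.array(s['tcp_pos'])+M@[DX-.068,0,H]; C=Ro.from_euler('z',-YAW,degrees=True).as_matrix()@(c-[*SEAT,ZD]); return (C*1000).round(1)
p,o=corner(-.046,.005,10); r.servo_line(p,o,.06); f0=F(); print(f0.round(2),act())
for ez in np.arange(.0035,-.0065,-.001):
    p,o=corner(-.046,ez,10); r.servo_line(p,o,.03); f=F(); print(round(ez,4),(f-f0).round(2),act())
    if f[2]-f0[2]>1.5: break
print(r.sense()['clock'],r.sense()['opening'])
E
```

```text
[ 0.02  0.54 -1.93] [-46.   0.   5.]
0.0035 [-0.12 -0.27 -0.06] [-45.9   0.    3.6]
0.0025 [ 0.51 -1.48 -0.71] [-46.   -0.    2.5]
0.0015 [-0.39  0.14 -0.33] [-46.    0.    1.5]
0.0005 [-0.11  0.04  0.21] [-46.   -0.    0.5]
-0.0005 [ 0.45 -0.09  0.06] [-46.   -0.   -0.5]
-0.0015 [ 0.8  -1.78  1.77] [-45.8   0.1  -1.2]
14.2083 0.0654076263119105
```

```bash
python3 - <<'E'
from h import *
f0=np.array([0,.2,-1.9])
p,o=corner(-.046,-.0003,10); r.servo_line(p,o,.03)
for ex in (-.050,-.054,-.058,-.062,-.066,-.070,-.074,-.076):
    p,o=corner(ex,-.0003,10); r.servo_line(p,o,.05); r.wait(.1); s=r.sense()
    f=np.array(s['contact_force'])-f0; print(ex,f.round(1),(np.array(s['tcp_pos'])-p).round(4))
    if np.linalg.norm(f)>14: print('STOP');break
s=r.sense();print(s['opening'],s['clock'])
snap('side','s5'); snap('scene','c5');
a=cv2.imread('pics/scene0.png')
A=cv2.imread('pics/c5.png')[235:335,300:440]; B=cv2.imread('pics/s5.png')[250:330,230:360]
c=np.zeros((600,800,3),np.uint8); c[:400,:560]=cv2.resize(A,(560,400),interpolation=2); c[400:,:325]=cv2.resize(B,(325,200),interpolation=2); cv2.imwrite('pics/crop5.png',c)
E
```

```text
-0.05 [ 0.2 -0.1 -0.2] [-0.0001  0.     -0.    ]
-0.054 [-1.7  0.3  1. ] [-0.      0.      0.0001]
-0.058 [ 2.6 -1.   0.1] [ 0.0002 -0.0001  0.0003]
-0.062 [ 3.  -1.1  0.5] [ 0.0001 -0.      0.0002]
-0.066 [ 4.4 -1.2  0.7] [ 0.0002 -0.0001  0.0002]
-0.07 [ 5.3 -2.2  0.8] [ 0.0004 -0.0001  0.0003]
-0.074 [ 7.  -1.9  0.6] [ 0.0005 -0.0001  0.0005]
-0.076 [ 6.8 -1.7  0.5] [ 0.0007 -0.0002  0.0005]
0.06560373120445075 17.2583
```

View pics/crop5.png

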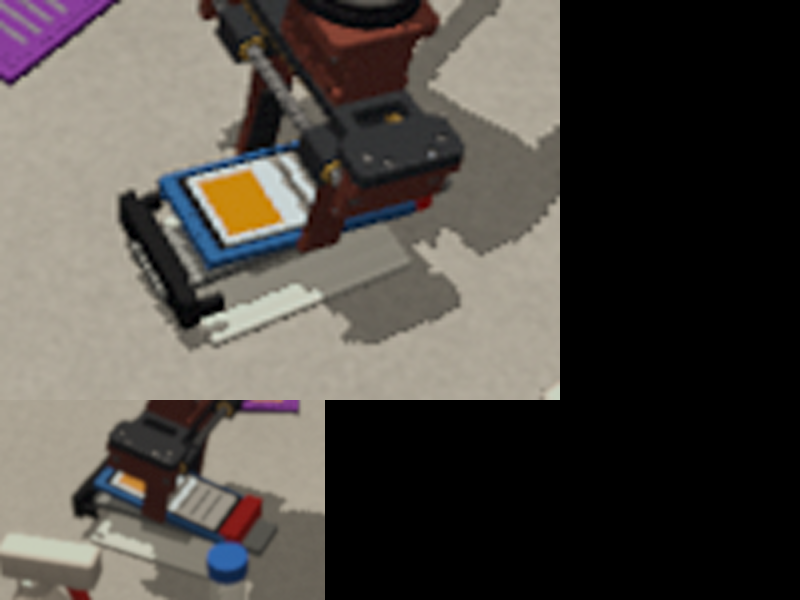

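The phone's low end is under the red overhang with the jaw pushed back (about 7 N, as the spring should give), and its high end is clear of the lip. Next: tilt it flat, lower it and slide it towards the lip.

```bash
python3 - <<'E'
from h import *
f0=np.array([0,.2,-1.9])
def st(tag,p,show=True):
    r.wait(.1); s=r.sense(); f=np.array(s['contact_force'])-f0; C=Ro.from_euler('z',-YAW,degrees=True).as_matrix(); f=C@f
    print(tag,f.round(1),(np.array(s['tcp_pos'])-p).round(4)); return f
ok=True
for t in (7.5,5,2.5,0):
    p,o=corner(-.076,-.0003,t); r.servo_line(p,o,.05); f=st(t,p)
    if abs(f[2])>10: ok=False;print('STOP');break
if ok:
    for cx in (-.005,-.002,-.0005,.0005,.0015):
        p,o=pose(cx,-.0003,0); r.servo_line(p,o,.04); f=st(cx,p)
        if f[0]<-3: print('lip contact'); break
s=r.sense(); print(s['opening'],s['clock'],s['orientation'])
snap('side','s6'); snap('scene','c6'); snap('wrist','w6')
A=cv2.imread('pics/c6.png')[235:335,300:440]; B=cv2.imread('pics/s6.png')[250:330,230:360]; W=cv2.imread('pics/w6.png')[120:440,200:440]
c=np.zeros((600,800,3),np.uint8); c[:343,:480]=cv2.resize(A,(480,343),interpolation=2); c[350:,:406]=cv2.resize(B,(406,250),interpolation=2); c[:420,485:800]=cv2.resize(W,(315,420)); cv2.imwrite('pics/crop6.png',c)
E
```

```text
7.5 [ 7.5 -0.6 -0.6] [ 0.0008 -0.0002  0.0005]
5 [ 7.9 -1.  -0.1] [ 0.0008 -0.0002  0.0004]
2.5 [ 7.4 -1.4  0.4] [ 0.0008 -0.0002  0.0003]
0 [ 7.2 -1.  -1. ] [ 0.0008 -0.0002  0.0003]
-0.005 [ 5.9 -0.8  0.2] [ 0.0006 -0.0002  0.0002]
-0.002 [ 6.9 -1.3 -0.9] [ 0.0005 -0.0001  0.0001]
-0.0005 [ 4.9 -1.1 -0.3] [ 0.0004 -0.0001  0.0001]
0.0005 [ 1.4 -2.   3.1] [-0.0001  0.      0.    ]
0.0015 [-5.4 -1.4  5.5] [-0.0007  0.0001 -0.    ]
lip contact
0.0652418069857446 20.8083 [ 1.79978764e+02  1.63478289e-01 -6.08611450e+00]
```

View pics/crop6.png

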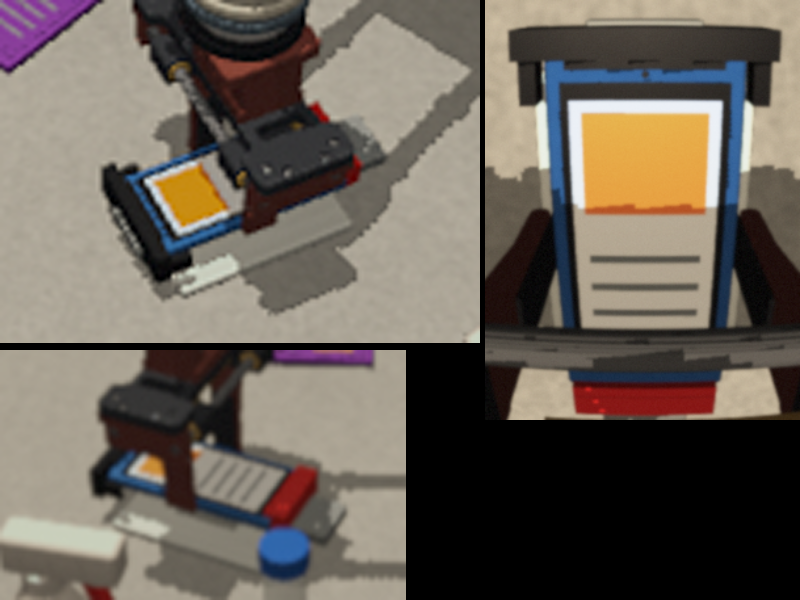

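The phone lies flat under the lip's overhang, between the ears, with the jaw's overhang over its other end. Seat it on the deck, release and retreat.

```bash
python3 - <<'E'
from h import *
p,o=pose(.0005,-.0003,0); r.servo_line(p,o,.03)
p,o=pose(.0005,-.0011,0); r.servo_line(p,o,.03); r.wait(.1); print(np.round(r.sense()['contact_force'],1))
r.let_go(); r.wait(.2); print(np.round(r.sense()['contact_force'],1),r.sense()['opening'])
p[2]+=.16; r.servo_line(p,o,.12); r.wait(.3); print(r.sense()['clock'],np.round(r.sense()['contact_force'],1))
snap('side','s7'); snap('scene','c7'); w=snap('wrist','w7')
A=cv2.imread('pics/c7.png')[235:335,300:440]; B=cv2.imread('pics/s7.png')[250:330,230:360]; W=cv2.imread('pics/w7.png')[80:340,220:420]
c=np.zeros((600,800,3),np.uint8); c[:343,:480]=cv2.resize(A,(480,343),interpolation=2); c[350:,:406]=cv2.resize(B,(406,250),interpolation=2); c[:410,485:800]=cv2.resize(W,(315,410),interpolation=2); cv2.imwrite('pics/crop7.png',c)
E
```

```text
[-3.7 -2.6  4.7]
[ 0.5  1.  -0.2] 0.08769472325095301
24.1 [ 0.4 -0.5 -0.7]
```

View pics/crop7.png

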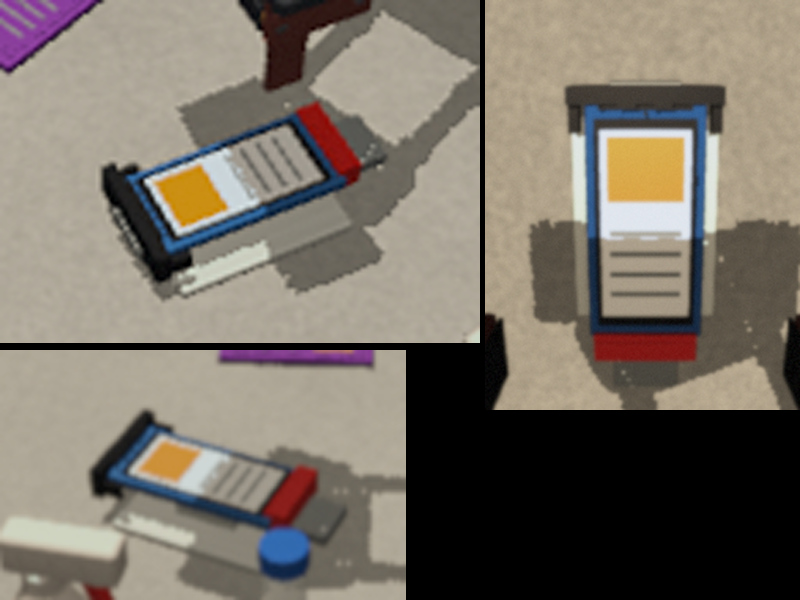

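All three views show the phone flat, clamped and caught under both overhangs, with the robot clear.

```bash
python3 -c "
from station import r
print(r.hand_in())"
```

```text
the job is handed in; nothing more can be done
None
```

The job is handed in: the phone lies screen up and flat in the cradle, clamped between jaw and lip with both ends under the overhangs; it was gripped only by its long side edges, nothing else was moved, and it took about 24 s.

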